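# Fit and hold down the cover of the ball-drilling jig

## Task

Get the ball-drilling jig ready for its clamp: slide its latch all the way back to the open stop, then take the loose metal cover by its bar grip and, square with the jig, slide it along over the hidden locating pin until it drops on. Press the cover down against the springs until it is fully home and finish like that, still holding it down; do not let go. Leave the balls, sleeves, octahedron and other things on the bench where they are.

Things in the scene. Friction and masses are not known exactly. Their poses are not given: they have to be found in the camera images.
- jig: Dark steel drilling jig fixed to the bench. Origin: on the bench plane under the middle of its deck; x along the deck towards the latch, y across, z up. Deck x -75..75 mm: two fixed shoulders (30 to 38 mm either side of y = 0, tops 24 mm above the bench), between them two sprung bars (12 to 27 mm either side, tops 30 mm when free). Behind it the latch guide, x 80..165, 48 wide, 46 high.
- pin_slot (a point): Middle of the slot between the bars, 40 mm above the bench (height of the pin's top), jig axes. One steel pin, 12 mm in diameter, coned to 7 mm at the tip, stands in the slot on the line y = 0, anywhere from 12 mm before to 12 mm beyond this point along x. Its place is not reported and the cover hides it: feel for it by sliding the cover along x, or look before.
- latch (a joint): Sliding latch of the jig, m: 0 = fully forward, its steel tongue (30 mm wide, 48 to 54 mm above the bench) reaching over the deck to x = 35 mm, in the cover's way; 0.040 = open, at its stop, tongue tip at x = 75. Slides along the jig's +x with about 3 N of friction, stays where left. Starts at 0 to 0.012.
- latch_grip (a point): Centre of the top of the latch's upright aluminium grip, 88 mm above the bench, at jig x = 88 mm + latch value, y = 0; it moves with the latch, its axes are the jig's. The grip is 30 mm long along x, 14 mm thick along y and stands 34 mm above the tongue; pinch it from above across the 14 mm.
- cover: Loose aluminium jig cover lying flat on the bench left or right of the jig, 0.25 to 0.45 kg: plate 90 (x) x 70 (y) x 22 mm, steel bar grip on top in the middle, 50 long along x, 16 thick along y, 22 to 60 mm above the underside. Origin: centre of the underside, where a blind socket for the pin opens, 15 mm wide, 18 deep. Goes on either way round, its x along the jig's x.
- pad (a joint): How far the two sprung bars of the deck are pressed down, m: 0 = free (a cover on the pin then rests on them, underside 30 mm above the bench); 0.006 = home (cover on the shoulders, underside 24 mm above the bench). Pressing home with the cover on takes about 7 to 10 N of push; they rise again when it ends.
- sodium_ball: Chipped blue wooden ball with a flat foot, 40 mm, at the back of the bench; leave alone. Origin: centre of its underside.
- chlorine_ball: Yellow enamelled ball with a flat foot, 54 mm, at the back of the bench; leave alone. Origin: centre of its underside.
- octahedron: Walnut octahedron, 54 mm along an edge, 44 mm high, lying on a face on the side of the jig where the cover is not; leave alone. Origin: on the bench under its centre.
- sleeve0: Chrome spacer sleeve standing on end close beside the jig, 24 mm wide, 30 mm high; leave alone. Origin: centre of its underside.
- sleeve1: A second sleeve like it, standing on the other side of the jig; leave alone.
- driver: Screwdriver 190 mm long lying near the robot on the right; leave alone.
- jar: Small closed jar, 56 mm wide, 75 mm high, near the robot on the left; leave alone.
Mind the look-alikes: they are no part of the job. What is shaped like the cover but purple or red is not meant.

How it is judged:
By the outcome, as a careful person would: the job done as asked, in the order asked, and still so for the second after the job is handed in, while the arm keeps its last pose, push and grip.
It also fails if it takes over 58 s, if anything falls off the work surface, if the arm or the gripper's body presses on something with over 40 N, if the wrist force passes 120 N, or if a joint passes its speed limit or range.

## Robot

A 7-joint arm with a two-finger parallel gripper is mounted at the origin on the work surface. World frame = base frame: x ahead of the robot, y to its left, z up, the work surface at z = 0. Lengths are in m, angles in rad, forces in N, time in s.
With the tool pointing down it reaches from about 0.4 to 0.85 m from the base axis. Payload 10.4 kg.
Tool frame: the origin (TCP) lies on the centre line of the jaws, within the pads' length; the fingertips stand 17 mm ahead of it and the grasp point (between the pads) lies 2 mm behind it; z points along the fingers, y is the line along which they close (so a half turn about z gives the same grasp; the last joint's range is limited). The gripper opens to 85 mm and grips with 20 to 120 N. Pads are 22 mm wide; open, the fingers measure 114 mm over their backs; the gripper's body (76 mm by 85 mm) begins 54 mm behind the grasp point. The pads swing forward as they close: fully open they stand 13 mm farther back than shut.
Start: joints at [-1.227, 0.332, -0.065, 1.46, 0.022, 1.35, -0.088], TCP at [0.224, 0.583, 0.248] pointing down, gripper open.
Joint ranges: [-2.6, 2.6], [-0.5, 2.12], [-1.47, 1.34], [0.16, 2.42], [-1.27, 4.41], [0.06, 2.06], [-2.6, 2.6]. Speed limits (rad/s): [2.22, 2.22, 2.79, 2.79, 3.14, 3.14, 3.14].

## Interface

Orientations are given as a unit quaternion [x, y, z, w].
In Python, from workcell import get_obs, optics, job gives the robot as it stands. The module is installed in compiled form; this text tells all that it offers.
- The arm moves only by the tool send_rows, never from a script. Its argument "plan" is a list that holds one entry, the list of rows, each a list of 7 numbers: the turn, a rotation vector about the tool's x, y, z in units of 1.5 rad (1.0 is 1.5 rad), then the shift along the tool's x, y, z in units of 20 cm (1.0 is 20 cm), then the opening, from 0 (shut) to 1 (fully open). A call has 1 to 20 rows; each row shifts and turns the commanded pose from where the row before left it, along the tool's axes as they then stand; what a row does not reach is not made up. A row lasts 1/12 s, in which the tool goes at most 41.7 mm and 7.16 degrees, less where a joint would pass 70% of its speed; a pose out of reach is approached as far as the arm can. A call with a number of a shift or a turn outside -1 to 1 is refused whole. A call with a gripper value outside its range is refused whole. The fingers move at their own pace and stop on an object; "squeeze" is the grip in N (left out, the last holds). Time passes only in rows, so rows that do not move let the fingers close. It gives the time, the measured TCP pose, the force, the opening and the grip force at its end, in the units of the state.
- get_obs(): the state, without advancing time (a new reading comes with each control period).
- optics.camera(name): name is "scene" or "side" or "wrist"; returns the picture (384x512x3 uint8, red, green, blue); there is no depth.
- optics.get_calibration(name): a dict with "intrinsics" (3x3 intrinsics, pixels), "world_from_camera" (4x4, takes a point from camera to world coordinates); the wrist camera has in their place "T_tool_cam" (4x4, takes a point from camera to tool coordinates, whose origin is the TCP and whose axes are the flange's). Camera axes: x right, y up, looking along -z (the intrinsics and any distortion apply to the point x, -y, -z); pixel columns grow to the right and rows downward; lengths in m; the calibration is good to about 2 mm. A picture is of the moment at which its call begins: read the wrist's pose just before it. get_calibration takes no time and is no camera call.
- job.hand_in(): hands the job in; it is judged then, once.
The state is a dict: "clock": time; "joint_pos": joint angles; "joint_velocities": joint speeds; "tau": joint torques, N m; "position": TCP position; "ee_rot": TCP orientation; "ft_force": force on the tool from outside, world axes, zero at the start; "torque": the same for the moment, N m; "grip_width": opening from 0.0 (shut) to 1.0 (fully open); "grasp_force": force on a finger pad.
Only numpy, scipy, OpenCV 4.12 (cv2) and the standard library are available. Lean on these libraries where they do the work, as an engineer would, in place of code of your own. Each camera call takes 0.05 s, during which the arm holds its last target. There are 200 camera calls.

## Working session

There is one attempt and no reset: what is moved stays moved. The work goes in short steps, Python scripts to look and compute and a tool call to move; the robot and the scene stay as the last step left them, time stands still between calls to the robot, and variables do not carry over. Pictures are saved under pics/ and viewed, at most 10 in all, crops included, and the job is handed in when it is done.

Besides the shell and the picture viewer there is one more tool, called after "Emit:" by a JSON object that holds its "name" and its "arguments". send_rows: Moves the arm, as the interface text tells. Its arguments: {"type":"object","properties":{"plan":{"type":"array"},"squeeze":{"type":"number"}},"required":["plan"]}

```bash
mkdir -p pics; python3 - <<'E'
from workcell import get_obs, optics
import cv2,numpy as np
np.set_printoptions(precision=4,suppress=True)
s=get_obs();print({k:np.round(v,3) for k,v in s.items()})
for n in["scene","side"]:
    cv2.imwrite(f"pics/{n}0.png",cv2.cvtColor(optics.camera(n),cv2.COLOR_RGB2BGR));c=optics.get_calibration(n);print(n,c)
print(optics.get_calibration("wrist"))
a=cv2.imread("pics/scene0.png");b=cv2.imread("pics/side0.png")
E
```

```text
{'clock': np.float64(0.0), 'joint_pos': array([-1.227,  0.333, -0.065,  1.461,  0.022,  1.35 , -0.088]), 'joint_velocities': array([-0.   , -0.   ,  0.001,  0.   ,  0.   , -0.001, -0.001]), 'tau': array([ -0.   , -62.545,   0.049, -39.162,   0.016,   0.01 ,  -0.   ]), 'position': array([0.224, 0.583, 0.248]), 'ee_rot': array([ 0.182,  0.983, -0.001, -0.   ]), 'ft_force': array([0.501, 0.424, 0.105]), 'torque': array([-0.007,  0.042,  0.006]), 'grasp_force': np.float64(0.0), 'grip_width': np.float64(1.003)}
scene {'intrinsics': array([[466.9192,   0.    , 258.2739],
       [  0.    , 466.9192, 195.9366],
       [  0.    ,   0.    ,   1.    ]]), 'world_from_camera': array([[ 0.8816, -0.2702,  0.387 ,  0.9613],
       [ 0.4719,  0.5194, -0.7125, -0.8659],
       [-0.0085,  0.8107,  0.5853,  0.7826],
       [ 0.    ,  0.    ,  0.    ,  1.    ]])}
side {'intrinsics': array([[393.9714,   0.    , 248.9489],
       [  0.    , 393.9714, 191.8724],
       [  0.    ,   0.    ,   1.    ]]), 'world_from_camera': array([[ 0.8951,  0.2181, -0.3889,  0.0792],
       [-0.4457,  0.464 , -0.7655, -0.8177],
       [ 0.0135,  0.8586,  0.5125,  0.6422],
       [ 0.    ,  0.    ,  0.    ,  1.    ]])}
{'intrinsics': array([[284.869 ,   0.    , 254.9416],
       [  0.    , 284.869 , 188.2298],
       [  0.    ,   0.    ,   1.    ]]), 'T_tool_cam': array([[ 0.0005,  0.954 ,  0.2999,  0.077 ],
       [ 1.    , -0.0005, -0.    ,  0.0004],
       [ 0.0001,  0.2999, -0.954 , -0.1261],
       [ 0.    ,  0.    ,  0.    ,  1.    ]])}
```

View pics/scene0.png

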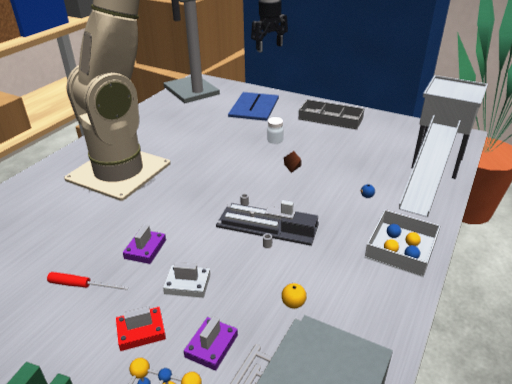

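View pics/side0.png

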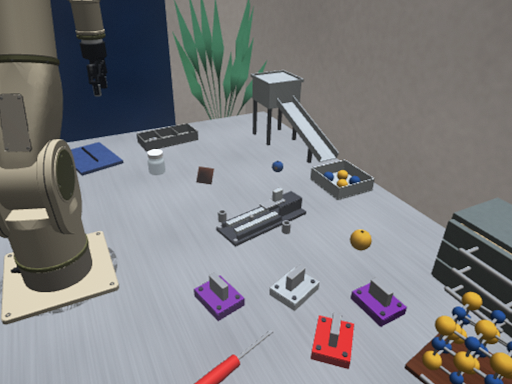

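Scene: the silver cover is at (187,280). Its look-alikes are purple at (146,246) and (211,342), and red at (140,327). The jig is at (268,222), with the latch's aluminium grip at (287,209). Side: cover (295,287), jig (262,217), latch grip (278,196). I choose the silver one and check it in a crop.

```bash
cat > h.py <<'E'
import numpy as np,cv2
from workcell import get_obs, optics
from scipy.spatial.transform import Rotation as R
np.set_printoptions(precision=4,suppress=True)
def cam(n,s=None):
    c=optics.get_calibration(n)
    if n!="wrist": return c["intrinsics"],c["world_from_camera"]
    s=s or get_obs();T=np.eye(4);T[:3,:3]=R.from_quat(s["ee_rot"]).as_matrix();T[:3,3]=s["position"]
    return c["intrinsics"],T@c["T_tool_cam"]
def rays(C,px):
    K,T=C;px=np.atleast_2d(px).astype(float)
    d=np.c_[(px[:,0]-K[0,2])/K[0,0],-(px[:,1]-K[1,2])/K[1,1],-np.ones(len(px))]@T[:3,:3].T
    return T[:3,3],d
def plane(C,px,z):
    o,d=rays(C,px);return o+d*((z-o[2])/d[:,2])[:,None]
def tri(C1,p1,C2,p2):
    o1,d1=rays(C1,p1);o2,d2=rays(C2,p2);A=[];b=[]
    for o,d in((o1,d1[0]),(o2,d2[0])):
        d=d/np.linalg.norm(d);P=np.eye(3)-np.outer(d,d);A.append(P);b.append(P@o)
    A=np.vstack(A);b=np.hstack(b);x=np.linalg.lstsq(A,b,rcond=None)[0];return x,np.linalg.norm(A@x-b)
def proj(C,p):
    K,T=C;q=(np.atleast_2d(p)-T[:3,3])@T[:3,:3];return np.c_[K[0,2]-K[0,0]*q[:,0]/q[:,2],K[1,2]+K[1,1]*q[:,1]/q[:,2]]
E
python3 - <<'E'
from h import *
a=cv2.imread("pics/scene0.png");b=cv2.imread("pics/side0.png")
z=lambda i,x,y,w,h:cv2.resize(i[y:y+h,x:x+w],(400,300),interpolation=cv2.INTER_CUBIC)
cv2.imwrite("pics/crop.png",np.vstack([np.hstack([z(a,208,180,120,90),z(a,147,245,80,60)]),np.hstack([z(b,206,175,120,90),z(b,255,255,80,60)])]))
S,D=cam("scene"),cam("side")
print("cover bar",tri(S,(187,271),D,(297,279)),"latch",tri(S,(287,206),D,(278,193)))
print(plane(S,[(187,280)],.022),plane(D,[(295,288)],.022), get_obs()["clock"])
E
```

```text
cover bar (array([ 0.4663, -0.2914,  0.0408]), np.float64(0.00432280793021036)) latch (array([ 0.5792, -0.0124,  0.0768]), np.float64(0.0007365452194887021))
[[ 0.4686 -0.296   0.022 ]] [[ 0.4582 -0.301   0.022 ]] 0.1
```

View pics/crop.png

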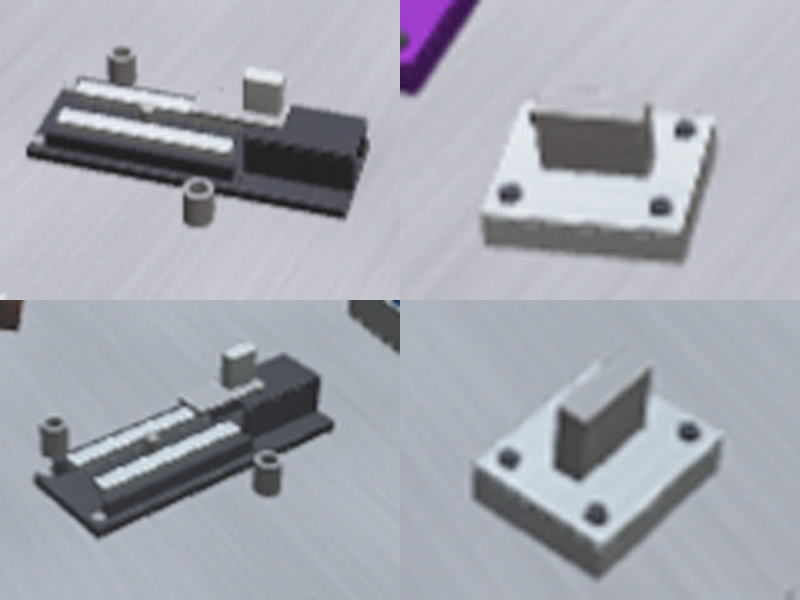

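The crop confirms a bare silver plate with a steel bar. The pin tip shows in the slot at crop (147,110) and (153,437), and the latch grip top at (265,73) and (239,348). Next I compute poses from these.

```bash
python3 - <<'E'
from h import *
S,D=cam("scene"),cam("side")
sj=lambda x,y:(208+.3*x-.35,180+.3*y-.35); sc=lambda x,y:(147+.2*(x-400)-.4,245+.2*y-.4)
dj=lambda x,y:(206+.3*x-.35,175+.3*(y-300)-.35); dc=lambda x,y:(255+.2*(x-400)-.4,255+.2*(y-300)-.4)
print("pin",tri(S,sj(147,106),D,dj(153,434)));print("grip",tri(S,sj(265,73),D,dj(239,348)))
for n,A in(("S",plane(S,[sj(60,117),sj(233,146),sj(78,90),sj(195,103)],.03)),("D",plane(D,[dj(97,483),dj(238,427),dj(70,459),dj(192,408)],.03))):
    print(n,A,np.degrees(np.arctan2(*(A[1]-A[0])[[1,0]])),np.degrees(np.arctan2(*(A[3]-A[2])[[1,0]])))
c=plane(S,[sc(527,103),sc(715,117),sc(685,235),sc(483,213)],.022);print("cover S",c,c.mean(0))
d=plane(D,[dc(475,465),dc(597,547),dc(722,437)],.022);print("cover D",d,(d[0]+d[2])/2)
print(tri(S,sc(715,117),D,dc(722,437)),tri(S,sc(685,235),D,dc(597,547)),tri(S,sc(483,213),D,dc(475,465)))
print("bartop",tri(S,sc(652,103),D,dc(652,365)))
s=get_obs();print(R.from_quat(s["ee_rot"]).as_matrix())
E
```

```text
pin (array([ 0.488 , -0.0308,  0.0403]), np.float64(6.758724348345656e-05))
grip (array([ 0.578 , -0.0097,  0.0885]), np.float64(0.0007407339373938521))
S [[ 0.4278 -0.0631  0.03  ]
 [ 0.5637 -0.0326  0.03  ]
 [ 0.4223 -0.0265  0.03  ]
 [ 0.5133  0.0017  0.03  ]] 12.63749758808198 17.208296010700217
D [[ 0.4246 -0.0594  0.03  ]
 [ 0.564  -0.0384  0.03  ]
 [ 0.4186 -0.0206  0.03  ]
 [ 0.543   0.0038  0.03  ]] 8.55155814461565 11.061866072231721
cover S [[ 0.4106 -0.2736  0.022 ]
 [ 0.4927 -0.2408  0.022 ]
 [ 0.5206 -0.3076  0.022 ]
 [ 0.4348 -0.3381  0.022 ]] [ 0.4647 -0.29    0.022 ]
cover D [[ 0.4087 -0.2759  0.022 ]
 [ 0.4316 -0.3394  0.022 ]
 [ 0.5165 -0.3085  0.022 ]] [ 0.4626 -0.2922  0.022 ]
(array([ 0.5147, -0.2904,  0.0411]), np.float64(0.03696517053318975)) (array([ 0.4796, -0.2646, -0.0562]), np.float64(0.01634406665352409)) (array([ 0.4109, -0.2971,  0.0076]), np.float64(0.03633550110599151))
bartop (array([ 0.4894, -0.2839,  0.0605]), np.float64(0.006434310683177005))
[[-0.9335  0.3587 -0.0004]
 [ 0.3587  0.9335 -0.0012]
 [-0.0001 -0.0012 -1.    ]]
```

Emit:
{"name": "send_rows", "arguments": {"plan": [[[0,0,-0.078,0,0,0,1],[0,0,-0.078,0,0,0,1],[0,0,-0.078,0,0,0,1],[0,0,-0.078,0,0,0,1],[0,0,-0.078,0,0,0,1],[0,0,0,-0.045,-0.2,0,1],[0,0,0,-0.045,-0.2,0,1],[0,0,0,-0.045,-0.2,0,1],[0,0,0,-0.045,-0.2,0,1],[0,0,0,-0.045,-0.2,0,1],[0,0,0,-0.045,-0.2,0,1],[0,0,0,-0.045,-0.2,0,1],[0,0,0,-0.045,-0.2,0,1],[0,0,0,-0.045,-0.2,0,1],[0,0,0,-0.045,-0.2,0,1],[0,0,0,-0.045,-0.2,0,1],[0,0,0,-0.045,-0.2,0,1],[0,0,0,-0.045,-0.2,0,1],[0,0,0,-0.045,-0.2,0,1],[0,0,0,-0.045,-0.2,0,1]]]}}

```text
clock: 1.77
position: [0.4861, 0.0248, 0.2483]
ee_rot: [-0.109, 0.994, 0.0, 0.0]
ft_force: [0.3, 0.6, 0.1]
grip_width: 1.001
grasp_force: 0.0
```

Emit:
{"name": "send_rows", "arguments": {"plan": [[[0,0,0,0,-0.15,0,1],[0,0,0,0,-0.14,0,1],[0,0,0,0,0,0,1],[0,0,0,0,0,0,1],[0,0,0,0,0,0,1]]]}}

```text
clock: 2.18
position: [0.4981, -0.0289, 0.248]
ee_rot: [-0.109, 0.994, 0.0, -0.0]
ft_force: [-0.2, -0.1, -0.1]
grip_width: 0.996
grasp_force: 0.0
```

```bash
python3 - <<'E'
from h import *
s=get_obs();C=cam("wrist",s);im=optics.camera("wrist")
cv2.imwrite("pics/w1.png",cv2.cvtColor(im,cv2.COLOR_RGB2BGR));np.savez("w1.npz",K=C[0],T=C[1])
cv2.imwrite("pics/w1b.png",cv2.resize(cv2.imread("pics/w1.png"),(800,600),interpolation=cv2.INTER_CUBIC))
r=R.from_quat(s["ee_rot"]).as_matrix();print(s["clock"],s["position"],r,s["ft_force"])
print(proj(C,[[.488,-.031,.04],[.578,-.01,.0885],[.463,-.291,.022]])*800/512)
E
```

```text
2.1833 [ 0.4981 -0.0289  0.248 ] [[-0.9762 -0.2171 -0.0007]
 [-0.2171  0.9762  0.0004]
 [ 0.0006  0.0005 -1.    ]] [-0.1698 -0.0705 -0.1244]
[[397.6622 245.8529]
 [398.9813 385.8628]
 [ 63.9899 133.8875]]
```

View pics/w1b.png

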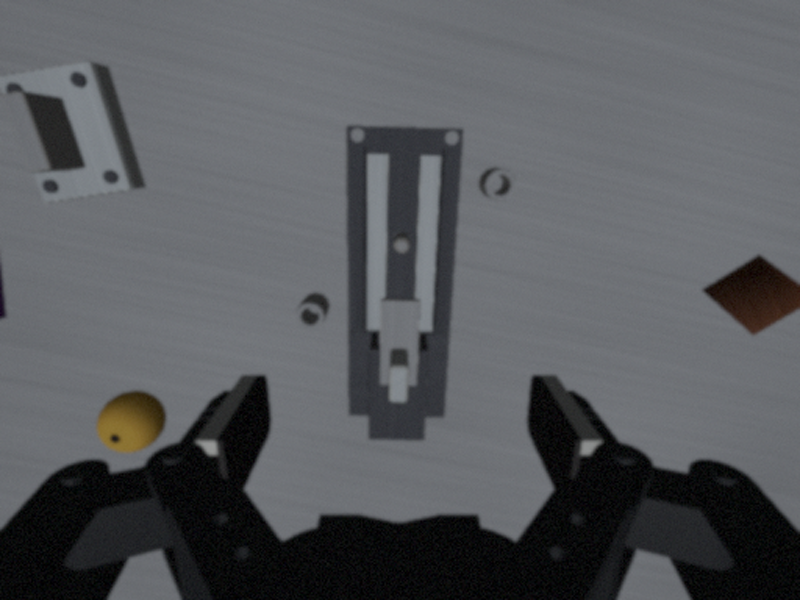

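The wrist view shows the pin at (401,244), the bars' far ends at y≈154 and near ends at y≈331, the latch grip top centred at (399,384), and the tongue tip at (400,300). The cover is partly visible at upper left.

```bash
python3 - <<'E'
from h import *
f=np.load("w1.npz");C=(f["K"],f["T"]);k=512/800
P=lambda l,z:plane(C,np.array(l)*k-.18,z)
b=P([(368,153),(389,153),(419,155),(441,155),(367,331),(385,331),(416,331),(433,331)],.03)
print(b); a,e=b[:4].mean(0),b[4:].mean(0);an=lambda v:np.degrees(np.arctan2(v[1],v[0]))
print("axis",an(e-a),np.linalg.norm(e-a)," each",an(b[4]-b[0]),an(b[7]-b[3]),"mid",(a+e)/2,"across",an(b[1-1]-b[3]),np.linalg.norm(b[0]-b[3]))
hol=P([(358,135),(452,138)],.01);print("holes",an(hol[0]-hol[1]))
p=P([(401,243)],.04)[0];g=P([(399,384)],.088)[0];t=P([(400,300)],.054)[0]
S=cam("scene")
print("pin",p,tri(C,np.array([401,243])*k-.18,S,(251.75,211.5)),"grip",g,tri(C,np.array([399,384])*k-.18,S,(287.2,201.6)),"tip",t,an(g-p))
th=np.radians(12.5);ux=np.array([np.cos(th),np.sin(th)]);uy=np.array([-ux[1],ux[0]])
m=((a+e)/2)[:2]
for q in(p,g,t,a,e):print((q[:2]-m)@ux,(q[:2]-m)@uy)
E
```

```text
[[ 0.4268 -0.0672  0.03  ]
 [ 0.4235 -0.0521  0.03  ]
 [ 0.42   -0.0302  0.03  ]
 [ 0.4165 -0.0144  0.03  ]
 [ 0.5654 -0.0402  0.03  ]
 [ 0.5621 -0.0255  0.03  ]
 [ 0.5565 -0.0004  0.03  ]
 [ 0.5535  0.0134  0.03  ]]
axis 11.417742367349064 0.14043765140288278  each 11.045258253132063 11.468163630804375 mid [ 0.4905 -0.0271  0.03  ] across -78.93300050484369 0.053848942533053994
holes -79.15786172309153
pin [ 0.4851 -0.0293  0.04  ] (array([ 0.4861, -0.0287,  0.0378]), np.float64(0.0009460798316736328)) grip [ 0.5766 -0.0105  0.088 ] (array([ 0.5774, -0.0098,  0.0883]), np.float64(0.0014074506860717929)) tip [ 0.5253 -0.0211  0.054 ] 11.588110881750369
-0.0057469293167805476 -0.0009719236036420048
0.08762911216320052 -0.002458172451682953
0.03520400695548427 -0.0017055965323235518
-0.07020629928909539 0.0013262816515996843
0.07020629928909539 -0.0013262816515996825
```

Emit:
{"name": "send_rows", "arguments": {"plan": [[[0,0,0.014,-0.1,0,0.05,1],[0,0,0,-0.1,0.014,0.1,1],[0,0,0,-0.1,0,0.1,1],[0,0,0,-0.105,0,0.1,0.6],[0,0,0,0,0,0.1,0.6],[0,0,0,0,0,0.1,0.6],[0,0,0,0,0,0.1,0.6],[0,0,0,0,0,0.1,0.6],[0,0,0,0,0,0.06,0.6],[0,0,0,0,0,0.04,0.6],[0,0,0,0,0,0,0.6]]], "squeeze": 40}}

```text
clock: 3.15
position: [0.5763, -0.0098, 0.0769]
ee_rot: [-0.099, 0.995, 0.0, -0.001]
ft_force: [-0.4, -0.5, -0.4]
grip_width: 0.604
grasp_force: 0.0
```

Emit:
{"name": "send_rows", "arguments": {"plan": [[[0,0,0,0,0,0,0.4],[0,0,0,0,0,0,0.2],[0,0,0,0,0,0,0],[0,0,0,0,0,0,0],[0,0,0,0,0,0,0],[0,0,0,0,0,0,0],[0,0,0,0,0,0,0],[0,0,0,0,0,0,0]]]}}

```text
clock: 3.82
position: [0.5781, -0.0112, 0.0796]
ee_rot: [-0.098, 0.995, -0.0, 0.001]
ft_force: [-0.8, -3.0, 5.9]
grip_width: 0.155
grasp_force: 41.9
```

Emit:
{"name": "send_rows", "arguments": {"plan": [[[0,0,0,-0.01,-0.006,-0.012,0],[0,0,0,-0.025,0,0,0],[0,0,0,-0.025,0,0,0],[0,0,0,-0.025,0,0,0],[0,0,0,-0.025,0,0,0],[0,0,0,-0.025,0,0,0],[0,0,0,-0.025,0,0,0],[0,0,0,0,0,0,0],[0,0,0,0,0,0,0]]]}}

```text
clock: 4.57
position: [0.6091, -0.0053, 0.0799]
ee_rot: [-0.099, 0.995, -0.0, 0.0]
ft_force: [2.9, -1.1, -21.5]
grip_width: 0.154
grasp_force: 39.5
```

Emit:
{"name": "send_rows", "arguments": {"plan": [[[0,0,0,-0.015,0,0,0],[0,0,0,-0.01,0,0,0],[0,0,0,-0.01,0,0,0],[0,0,0,0,0,0,0],[0,0,0,0,0,0,0]]]}}

```text
clock: 4.98
position: [0.6152, -0.0041, 0.08]
ee_rot: [-0.098, 0.995, 0.0, -0.001]
ft_force: [-1.0, -0.3, -25.3]
grip_width: 0.155
grasp_force: 39.0
```

Emit:
{"name": "send_rows", "arguments": {"plan": [[[0,0,0,0,0,0.008,0],[0,0,0,-0.01,0,0,0],[0,0,0,-0.01,0,0,0],[0,0,0,0,0,0,0],[0,0,0,0,0,0,0]]]}}

```text
clock: 5.4
position: [0.6172, -0.0038, 0.0797]
ee_rot: [-0.098, 0.995, 0.001, -0.003]
ft_force: [-20.5, -0.2, -2.0]
grip_width: 0.158
grasp_force: 42.5
```

Emit:
{"name": "send_rows", "arguments": {"plan": [[[0,0,0,-0.01,0,0,0],[0,0,0,-0.01,0,0,0],[0,0,0,0,0,0,0],[0,0,0,0,0,0,0]]]}}

```text
clock: 5.73
position: [0.6176, -0.0038, 0.0794]
ee_rot: [-0.098, 0.995, 0.001, -0.007]
ft_force: [-40.5, -1.5, 13.0]
grip_width: 0.152
grasp_force: 44.5
```

Emit:
{"name": "send_rows", "arguments": {"plan": [[[0,0,0,0.014,0,-0.004,0],[0,0,0,0,0,0,0],[0,0,0,0,0,0,0],[0,0,0,0,0,0,0.3],[0,0,0,0,0,0,0.6],[0,0,0,0,0,0,0.6],[0,0,0,0,0,0,0.6]]]}}

```text
clock: 6.32
position: [0.6228, -0.0031, 0.0819]
ee_rot: [-0.099, 0.995, -0.0, 0.002]
ft_force: [0.4, -0.1, 0.4]
grip_width: 0.6
grasp_force: 0.0
```

Emit:
{"name": "send_rows", "arguments": {"plan": [[[0,0,0,0,0,-0.1,0.6],[0,0,0,0,0,-0.15,0.6],[0,0,0,0,0,-0.15,0.6],[0,0,0,0,0,-0.15,1],[0,0,0,0,0,-0.15,1],[0,0,0,0,0,-0.15,1],[0,0,0,0,0,0,1]]]}}

```text
clock: 6.9
position: [0.6238, -0.0036, 0.2577]
ee_rot: [-0.098, 0.995, 0.0, 0.006]
ft_force: [1.2, 0.6, 1.0]
grip_width: 1.001
grasp_force: 0.0
```

Emit:
{"name": "send_rows", "arguments": {"plan": [[[0,0,0,0.118,-0.139,0,1],[0,0,0,0.118,-0.139,0,1],[0,0,0,0.118,-0.139,0,1],[0,0,0,0.118,-0.139,0,1],[0,0,0,0.118,-0.139,0,1],[0,0,0,0.118,-0.139,0,1],[0,0,0,0.118,-0.139,0,1],[0,0,0,0.118,-0.139,0,1],[0,0,0,0.118,-0.139,0,1],[0,0,-0.0525,0,0,0,1],[0,0,-0.0525,0,0,0,1],[0,0,0,0,0,0,1],[0,0,0,0,0,0,1],[0,0,0,0,0,0,1]]]}}

```text
clock: 8.07
position: [0.462, -0.29, 0.2502]
ee_rot: [-0.176, 0.984, -0.0, 0.0]
ft_force: [0.1, 0.4, 0.5]
grip_width: 1.0
grasp_force: 0.0
```

```bash
python3 - <<'E'
from h import *
s=get_obs();C=cam("wrist",s);im=optics.camera("wrist")
cv2.imwrite("pics/w2.png",cv2.cvtColor(im,cv2.COLOR_RGB2BGR));np.savez("w2.npz",K=C[0],T=C[1])
cv2.imwrite("pics/w2b.png",cv2.resize(cv2.imread("pics/w2.png"),(800,600),interpolation=cv2.INTER_CUBIC))
sc=cv2.cvtColor(optics.camera("scene"),cv2.COLOR_RGB2BGR);cv2.imwrite("pics/scene2.png",sc)
r=R.from_quat(s["ee_rot"]).as_matrix();print(s["clock"],s["position"],r)
E
```

```text
8.0667 [ 0.462  -0.29    0.2502] [[-0.9384 -0.3456  0.0009]
 [-0.3456  0.9384 -0.0002]
 [-0.0008 -0.0006 -1.    ]]
```

View pics/w2b.png

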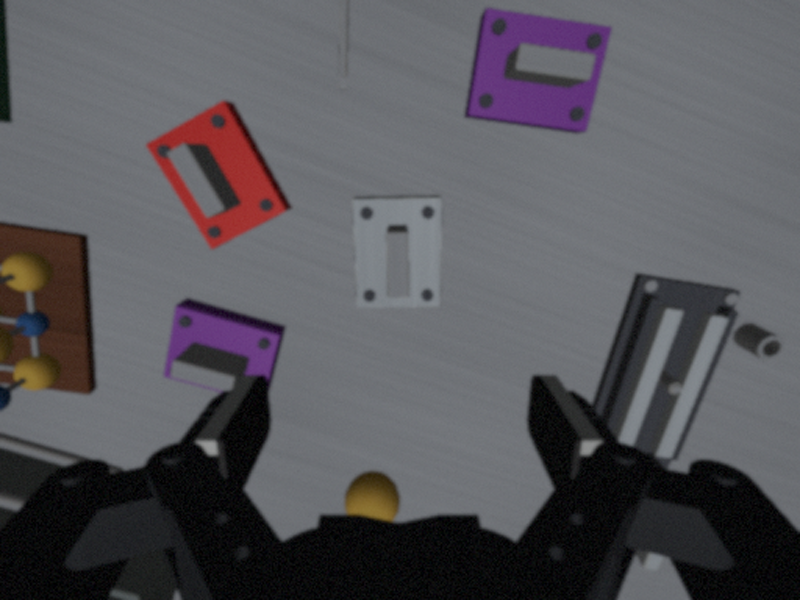

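The cover plate's corners are at (354,197), (439,196), (440,305), (357,306), and the bar top spans (387–411, 232–297). It is nearly aligned with the tool.

```bash
python3 - <<'E'
from h import *
f=np.load("w2.npz");C=(f["K"],f["T"]);k=512/800
P=lambda l,z:plane(C,np.array(l)*k-.18,z)
an=lambda v:np.degrees(np.arctan2(v[1],v[0]))
im=cv2.imread("pics/w2.png");h=cv2.cvtColor(im,cv2.COLOR_BGR2HSV)
g=cv2.cvtColor(im,cv2.COLOR_BGR2GRAY);print(g[125:195,215:290][::10,::6])
roi=np.zeros_like(g);roi[115:205,215:293]=1
for t in(150,165,180):
    m=((g>t)&(roi>0)).astype(np.uint8);m=cv2.morphologyEx(m,cv2.MORPH_CLOSE,np.ones((25,25)))
    c=max(cv2.findContours(m,0,2)[0],key=cv2.contourArea);print(t,cv2.minAreaRect(c))
c=P([(354,197),(439,196),(440,305),(357,306)],.022);print("plate",c.mean(0),np.linalg.norm(c[1]-c[0]),np.linalg.norm(c[2]-c[1]),an(c[2]-c[1]),an(c[3]-c[0]),an(c[0]-c[1])+90)
b=P([(387,232),(409,232),(411,297),(386,297)],.06);print("bar",b.mean(0),np.linalg.norm(b[1]-b[0]),np.linalg.norm(b[2]-b[1]))
S=cam("scene")
print("far-right top bar corner",tri(C,np.array((398,297))*k-.18,S,(197.0,265.5)))
T=f["T"]
E
```

```text
[[113 113 101  96  92  95  94  88  95  89  91  99 113]
 [117 115 131  54 120 134 134 134 136 115  59 127 116]
 [112 114 129 131 132 133  45  48 136 135 137 127 114]
 [116 119 126 129 134 131 114 115 135 135 137 131 115]
 [116 116 119 130 134 131 113 115 132 136 136 128 116]
 [118 111 121 127 133 129 113 114 129 131 137 121 115]
 [113 112 113 117 120 126 112 113 129 126 105 119 113]]Traceback (most recent call last):
  File "<stdin>", line 10, in <module>
ValueError: max() iterable argument is empty
```

```bash
python3 - <<'E'
from h import *
f=np.load("w2.npz");C=(f["K"],f["T"]);k=512/800
P=lambda l,z:plane(C,np.array(l)*k-.18,z)
an=lambda v:np.degrees(np.arctan2(v[1],v[0]))
g=cv2.GaussianBlur(cv2.cvtColor(cv2.imread("pics/w2.png"),cv2.COLOR_BGR2GRAY),(3,3),0)
m=np.zeros_like(g);m[118:202,218:290]=(g[118:202,218:290]>123)*255
m=cv2.morphologyEx(cv2.morphologyEx(m,cv2.MORPH_OPEN,np.ones((3,3))),cv2.MORPH_CLOSE,np.ones((21,21)))
c=max(cv2.findContours(m,0,2)[0],key=cv2.contourArea);r=cv2.minAreaRect(c);q=plane(C,cv2.boxPoints(r),.022)
print(r,q.mean(0),[ (np.linalg.norm(q[i]-q[i-1]),an(q[i]-q[i-1])) for i in range(4)])
c=P([(354,197),(439,196),(440,305),(357,306)],.022);print("plate",c.mean(0),np.linalg.norm(c[1]-c[0]),np.linalg.norm(c[2]-c[1]),an(c[2]-c[1]),an(c[3]-c[0]),an(c[0]-c[1])+90)
b=P([(387,232),(409,232),(411,297),(386,297)],.06);print("bar",b.mean(0),np.linalg.norm(b[1]-b[0]),np.linalg.norm(b[2]-b[1]))
S=cam("scene");e=P([(386,297),(411,297)],.06);print("bar far corners",e, proj(S,e))
print("height of bar end",tri(C,np.array((411,297))*k-.18,S,(147+.2*250-.4,245+.2*104-.4)), proj(S,np.r_[.4637,-.291,.06]))
E
```

```text
((254.32745361328125, 161.96206665039062), (68.7148208618164, 56.119956970214844), 88.36341857910156) [ 0.4636 -0.2897  0.022 ] [(np.float64(0.08895272969751264), np.float64(-159.88735027823628)), (np.float64(0.06857429801834052), np.float64(111.8489291111111)), (np.float64(0.08879491918730271), np.float64(23.50731521469253)), (np.float64(0.07383939915894468), np.float64(-68.03144822385154))]
plate [ 0.4619 -0.2905  0.022 ] 0.06633558598187292 0.08990227160554022 22.341574769195283 20.12126019022701 20.901852677053796
bar [ 0.4625 -0.2896  0.06  ] 0.015695523993842754 0.04875238122840885
bar far corners [[ 0.4885 -0.2898  0.06  ]
 [ 0.482  -0.2723  0.06  ]] [[194.4579 268.9387]
 [196.548  262.9733]]
height of bar end (array([ 0.483 , -0.2725,  0.054 ]), np.float64(0.001739790425969836)) [[184.7939 265.5545]]
```

Emit:
{"name": "send_rows", "arguments": {"plan": [[[0,0,-0.009,0,0,0.15,0.6],[0,0,0,0,0,0.15,0.6],[0,0,0,0,0,0.15,0.6],[0,0,0,0,0,0.15,0.6],[0,0,0,0,0,0.15,0.6],[0,0,0,0,0,0.13,0.6],[0,0,0,0,0,0.09,0.6],[0,0,0,0,0,0.04,0.6],[0,0,0,0,0,0,0.6],[0,0,0,0,0,0,0.6]]], "squeeze": 80}}

```text
clock: 9.0
position: [0.4618, -0.2904, 0.0485]
ee_rot: [-0.183, 0.983, -0.0, 0.0]
ft_force: [-0.2, -0.7, 1.2]
grip_width: 0.603
grasp_force: 0.0
```

Emit:
{"name": "send_rows", "arguments": {"plan": [[[0,0,0,0,0,0,0.4],[0,0,0,0,0,0,0.2],[0,0,0,0,0,0,0],[0,0,0,0,0,0,0],[0,0,0,0,0,0,0],[0,0,0,0,0,0,0],[0,0,0,0,0,0,0],[0,0,0,0,0,0,0],[0,0,0,0,0,0,0]]]}}

```text
clock: 9.75
position: [0.4623, -0.2905, 0.0491]
ee_rot: [-0.183, 0.983, -0.0, 0.001]
ft_force: [-1.2, 0.2, 6.8]
grip_width: 0.17
grasp_force: 78.4
```

Emit:
{"name": "send_rows", "arguments": {"plan": [[[0,0,0,0,0,-0.03,0],[0,0,0,0,0,-0.07,0],[0,0,0,0,0,-0.1,0],[0,0,0,0,0,-0.1,0],[0,0,0,0,0,-0.1,0],[0,0,0,0,0,-0.07,0],[0,0,0,0,0,-0.03,0],[0,0,0.038,0,0,0,0],[0,0,0.039,0,0,0,0],[0,0,0.038,0,0,0,0],[0,0,0,0,0,0,0],[0,0,0,0,0,0,0]]]}}

```text
clock: 10.75
position: [0.4611, -0.2898, 0.1473]
ee_rot: [-0.099, 0.995, 0.0, -0.001]
ft_force: [-0.6, -0.3, -3.8]
grip_width: 0.173
grasp_force: 78.4
```

Emit:
{"name": "send_rows", "arguments": {"plan": [[[0,0,0,-0.013,0.05,0,0],[0,0,0,-0.026,0.1,0,0],[0,0,0,-0.039,0.157,0,0],[0,0,0,-0.039,0.157,0,0],[0,0,0,-0.039,0.157,0,0],[0,0,0,-0.039,0.157,0,0],[0,0,0,-0.039,0.157,0,0],[0,0,0,-0.039,0.157,0,0],[0,0,0,-0.026,0.1,0,0],[0,0,0,-0.013,0.05,0,0],[0,0,0,0,0,0,0],[0,0,0,0,0,0,0],[0,0,0,0,0,0,0]]]}}

```text
clock: 11.83
position: [0.4742, -0.0355, 0.1478]
ee_rot: [-0.097, 0.995, -0.0, -0.0]
ft_force: [-0.1, 0.6, -5.4]
grip_width: 0.176
grasp_force: 78.6
```

```bash
python3 - <<'E'
from h import *
s=get_obs();a=cv2.cvtColor(optics.camera("scene"),cv2.COLOR_RGB2BGR);b=cv2.cvtColor(optics.camera("side"),cv2.COLOR_RGB2BGR);c=cv2.cvtColor(optics.camera("wrist"),cv2.COLOR_RGB2BGR)
z=lambda i,x,y,w,h:cv2.resize(i[y:y+h,x:x+w],(400,300),interpolation=cv2.INTER_CUBIC)
cv2.imwrite("pics/c3.png",np.vstack([np.hstack([z(a,188,140,160,120),z(b,186,120,160,120)]),np.hstack([z(c,0,0,512,384),z(c,160,60,200,150)])]))
r=R.from_quat(s["ee_rot"]).as_matrix();print(s["clock"],s["position"],r,s["ft_force"],s["grip_width"])
d=np.array([.4742,-.032,.095])-s["position"];print(r.T@d/.2)
E
```

```text
11.8333 [ 0.4742 -0.0355  0.1478] [[-0.9811 -0.1935 -0.0001]
 [-0.1935  0.9811 -0.0004]
 [ 0.0002 -0.0004 -1.    ]] [-0.1067  0.5896 -5.3864] 0.17622637474340197
[-0.0035  0.0174  0.2642]
```

View pics/c3.png

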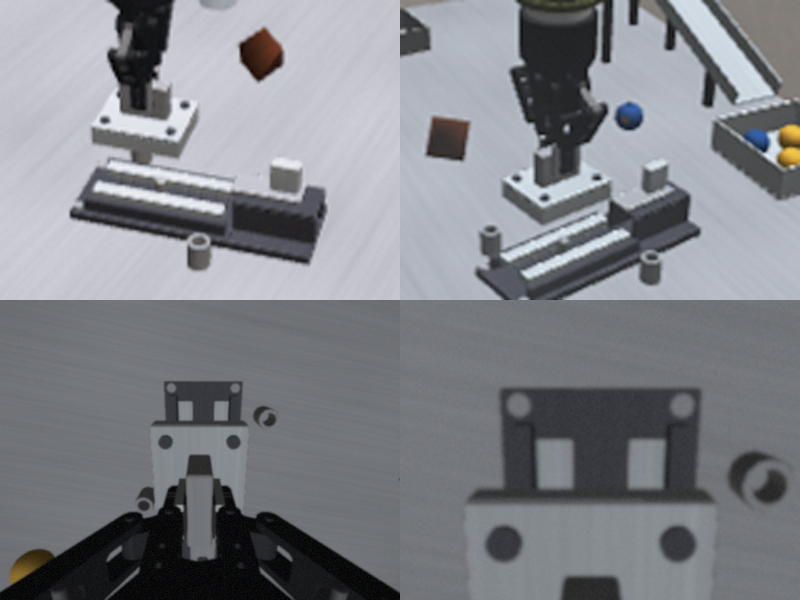

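The cover is held square over the jig, short of the pin, and the latch is back with the deck clear. I'll lower it to touch the pin top.

Emit:
{"name": "send_rows", "arguments": {"plan": [[[0,0,0,-0.004,0.009,0.05,0],[0,0,0,0,0.008,0.08,0],[0,0,0,0,0,0.07,0],[0,0,0,0,0,0.04,0],[0,0,0,0,0,0.02,0],[0,0,0,0,0,0,0],[0,0,0,0,0,0,0]]]}}

```text
clock: 12.57
position: [0.4747, -0.031, 0.0961]
ee_rot: [-0.098, 0.995, -0.0, 0.0]
ft_force: [-0.1, -0.0, -4.0]
grip_width: 0.17
grasp_force: 78.5
```

Emit:
{"name": "send_rows", "arguments": {"plan": [[[0,0,0,0,0,0.01,0],[0,0,0,0,0,0.01,0],[0,0,0,0,0,0.01,0],[0,0,0,0,0,0,0],[0,0,0,0,0,0,0]]]}}

```text
clock: 12.98
position: [0.4745, -0.0309, 0.0899]
ee_rot: [-0.098, 0.995, 0.0, -0.0]
ft_force: [-0.3, 0.8, -3.8]
grip_width: 0.172
grasp_force: 78.5
```

Emit:
{"name": "send_rows", "arguments": {"plan": [[[0,0,0,0,0,0.006,0],[0,0,0,0,0,0.006,0],[0,0,0,0,0,0,0],[0,0,0,0,0,0,0]]]}}

```text
clock: 13.32
position: [0.4749, -0.0309, 0.0887]
ee_rot: [-0.098, 0.995, 0.0, 0.0]
ft_force: [-6.4, -0.7, 11.6]
grip_width: 0.173
grasp_force: 81.3
```

Emit:
{"name": "send_rows", "arguments": {"plan": [[[0,0,0,0,0,-0.003,0],[0,0,0,-0.008,0,0,0],[0,0,0,-0.008,0,0,0],[0,0,0,-0.008,0,0,0],[0,0,0,0,0,0,0]]]}}

```text
clock: 13.73
position: [0.479, -0.0303, 0.0887]
ee_rot: [-0.098, 0.995, 0.0, -0.0]
ft_force: [-5.0, -1.0, 7.9]
grip_width: 0.175
grasp_force: 80.3
```

Emit:
{"name": "send_rows", "arguments": {"plan": [[[0,0,0,-0.008,0,0,0],[0,0,0,-0.008,0,0,0],[0,0,0,0,0,0,0]]]}}

```text
clock: 13.98
position: [0.4825, -0.0295, 0.0882]
ee_rot: [-0.098, 0.995, 0.0, 0.0]
ft_force: [0.3, 0.3, -3.7]
grip_width: 0.171
grasp_force: 78.9
```

Contact has vanished, so the socket has reached the pin. I'll lower gently while moving on slightly.

Emit:
{"name": "send_rows", "arguments": {"plan": [[[0,0,0,-0.006,0,0.004,0],[0,0,0,-0.004,0,0.006,0],[0,0,0,0,0,0.006,0],[0,0,0,0,0,0,0],[0,0,0,0,0,0,0]]]}}

```text
clock: 14.4
position: [0.4846, -0.0289, 0.0848]
ee_rot: [-0.098, 0.995, 0.0, 0.0]
ft_force: [2.3, 0.2, -5.5]
grip_width: 0.174
grasp_force: 78.7
```

Emit:
{"name": "send_rows", "arguments": {"plan": [[[0,0,0,0,0,0.008,0],[0,0,0,0,0,0.008,0],[0,0,0,0,0,0.006,0],[0,0,0,0,0,0,0],[0,0,0,0,0,0,0]]]}}

```text
clock: 14.82
position: [0.4846, -0.029, 0.0805]
ee_rot: [-0.098, 0.995, -0.0, 0.0]
ft_force: [4.4, 0.3, -5.0]
grip_width: 0.178
grasp_force: 78.5
```

Emit:
{"name": "send_rows", "arguments": {"plan": [[[0,0,0,-0.004,0,0,0],[0,0,0,0,0,0.008,0],[0,0,0,0,0,0.008,0],[0,0,0,0,0,0.008,0],[0,0,0,0,0,0,0],[0,0,0,0,0,0,0]]]}}

```text
clock: 15.32
position: [0.4849, -0.0288, 0.0758]
ee_rot: [-0.098, 0.995, 0.0, -0.0]
ft_force: [-3.1, -1.1, 4.7]
grip_width: 0.175
grasp_force: 79.9
```

Emit:
{"name": "send_rows", "arguments": {"plan": [[[0,0,0,0,0,0.008,0],[0,0,0,0,0,0.008,0],[0,0,0,0,0,0,0],[0,0,0,0,0,0,0]]]}}

```text
clock: 15.65
position: [0.485, -0.0288, 0.073]
ee_rot: [-0.098, 0.995, 0.0, -0.0]
ft_force: [-6.1, -0.6, 11.7]
grip_width: 0.176
grasp_force: 80.9
```

Emit:
{"name": "send_rows", "arguments": {"plan": [[[0,0,0,0.003,0,0.007,0],[0,0,0,0,0,0.007,0],[0,0,0,0,0,0,0],[0,0,0,0,0,0,0],[0,0,0,0,0,0,0]]]}}

```text
clock: 16.07
position: [0.485, -0.0289, 0.0729]
ee_rot: [-0.097, 0.995, 0.001, 0.0]
ft_force: [-20.7, 0.5, 47.5]
grip_width: 0.174
grasp_force: 86.4
```

```bash
python3 - <<'E'
from h import *
s=get_obs();a=cv2.cvtColor(optics.camera("scene"),cv2.COLOR_RGB2BGR);b=cv2.cvtColor(optics.camera("side"),cv2.COLOR_RGB2BGR)
z=lambda i,x,y,w,h:cv2.resize(i[y:y+h,x:x+w],(400,300),interpolation=cv2.INTER_CUBIC)
cv2.imwrite("pics/c4.png",np.hstack([z(a,208,180,120,90),z(b,206,165,120,90)]))
print(s["clock"],s["position"],s["ft_force"],s["ee_rot"],s["torque"])
E
```

```text
16.0667 [ 0.485  -0.0289  0.0729] [-20.6611   0.5491  47.5351] [-0.0975  0.9952  0.0007  0.0004] [0.0295 4.2825 0.0585]
```

View pics/c4.png

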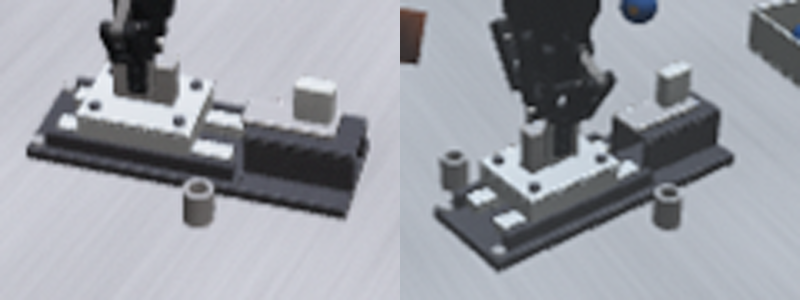

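The hard stop is reached: z is unchanged while the force rises, and z equals the home height. I'll ease the push a little, then verify the latch position before handing in.

Emit:
{"name": "send_rows", "arguments": {"plan": [[[0,0,0,0,0,-0.004,0],[0,0,0,0,0,-0.003,0],[0,0,0,0,0,0,0],[0,0,0,0,0,0,0],[0,0,0,0,0,0,0]]]}}

```text
clock: 16.58
position: [0.4849, -0.0288, 0.0729]
ee_rot: [-0.098, 0.995, 0.0, 0.0]
ft_force: [-11.1, -0.4, 28.8]
grip_width: 0.174
grasp_force: 83.2
```

```bash
python3 - <<'E'
from h import *
S,D=cam("scene"),cam("side")
print(tri(S,(208+.3*315-.35,180+.3*83-.35),D,(206+.3*275-.35,165+.3*68-.35)),"was .578,-.0097,.0885")
s=get_obs();print(s["position"],s["ft_force"])
E
```

```text
(array([ 0.6164, -0.0043,  0.089 ]), np.float64(0.0005495431718710284)) was .578,-.0097,.0885
[ 0.4849 -0.0288  0.0729] [-11.0985  -0.424   28.7882]
```

```bash
python3 -c "
from workcell import job;print(job.hand_in())"
```

```text
the job is handed in; nothing more can be done
None
```

The latch is open against its stop, and the silver cover is seated over the pin, pressed fully home and still held down with about 29 N; the job was handed in at about 17 s.

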